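# Set up a tare check at the dispensary counter

## Robot

A 6-joint arm with a two-finger parallel gripper is mounted at the origin on the work surface. World frame = base frame: x ahead of the robot, y to its left, z up, the work surface at z = 0. Lengths are in m, angles in degrees, forces in N, time in s.
With the tool pointing down it reaches from about 0.35 to 0.725 m from the base axis. Payload 6 kg.
Tool frame: the origin (TCP) lies midway between the tips of the shut fingers; the grasp point (between the pads) lies 19 mm behind it; z points along the fingers, y is the line along which they close (so a half turn about z gives the same grasp; the last joint's range is limited). The gripper opens to 85 mm and grips with 20 to 120 N. Pads are 22 mm wide; open, the fingers measure 114 mm over their backs; the gripper's body (76 mm by 85 mm) begins 54 mm behind the grasp point. The pads swing forward as they close: fully open they stand 13 mm farther back than shut.
Start: joints at [85.755, 2.303, 4.859, 0, -92.561, -19.12], TCP at [0.238, 0.551, 0.231] pointing down, gripper open.
Joint ranges: [-146.85, 146.85], [-73.84, 115.35], [-62.03, 85.46], [-188.31, 113.3], [-161.28, -10.13], [-171.36, 171.36]. Speed limits (degrees/s): [147.25, 147.25, 172.46, 180, 180, 180].

## Interface

Orientations are given as [roll, pitch, yaw] about the fixed x, y, z axes, in that order (R = Rz(yaw) Ry(pitch) Rx(roll)).
In Python, from plant import env, solver, vision, job gives the robot as it stands. Calls block until the motion is done:
- env.move_pose(position, orientation): joint-space move of the TCP to a pose.
- env.line_to(position, attitude=None, vel=0.15): straight line of the TCP; attitude=None keeps the orientation; vel is the mean speed in m/s.
- env.move_j(angles): joint-space move.
- env.set_gripper(opening, newtons=None): finger opening in m; newtons is the grip in N (None keeps the last); returns when the fingers have stopped.
- env.pause(seconds).
- solver.ik(position, orientation): joint angles nearest the present ones, or None.
- vision.read_camera(name): name is "scene" or "top" or "wrist"; returns a dict with "pixels" (400x640x3 uint8, red, green, blue), "fx", "fy", "cx", "cy" (pixels), "k1" (the pictures are not rectified: a ray, as slopes to the right and down, at radius r is drawn at 1 + k1 r^2 times it, then the intrinsics apply), "rvec" (rotation vector, rad) and "tvec" (3), from world to camera coordinates, as OpenCV has them; the wrist camera has in their place "hand_eye" (4x4, takes a point from camera to tool coordinates, whose origin is the TCP and whose axes are the flange's). Camera axes: x right, y down, z forward; pixel columns grow to the right and rows downward; lengths in m; the calibration is good to about 2 mm. A picture is of the moment at which its call begins: read the wrist's pose just before it. There is no depth.
A pose or a line that the arm cannot do raises env.PlanningError and nothing moves.
- job.hand_in(): hands the job in, once; it reports no verdict.
Readings, each from a call of its own:
- env.read_t(): time.
- env.read_qpos(): joint angles.
- env.read_qd(): joint speeds.
- env.read_effort(): joint torques, N m.
- env.read_position(): TCP position.
- env.read_tool_rot(): TCP orientation.
- env.read_contact_force(): force on the tool from outside, world axes, zero at the start.
- env.read_wrist_torque(): the same for the moment, N m.
- env.read_grip_width(): finger opening in m.
Only numpy, scipy, OpenCV 4.12 (cv2) and the standard library are available. Lean on these libraries where they do the work, as an engineer would, in place of code of your own. Each camera call takes 0.05 s, during which the arm holds its last target. There are 200 camera calls.

## Task

Set up the tare check of the steel jar: first stand the empty jar upright in the middle of the scale's plate, then put its loose lid on it so that it sits level and fully down on the rim. Also take the clipboard out of its rack and lean it on the copy stand, clip end up, lower edge down on the stand's base close behind the front lip, back resting on the bar, squarely and centred, its sheet facing away from the robot as the stand does. Do not disturb the two cartons and the bottle.

Things in the scene. Friction and masses are not known exactly. Their poses are not given: they have to be found in the camera images.
- jar: open round jar of plain steel, 62 mm outside diameter, 54 mm inside, 90 mm tall, no handle, about 220 g; loose, upright on the counter. Origin: centre of its underside, z up along its axis.
- jar_rim (a point): centre of the jar's mouth at rim height, 90 mm above the jar's origin.
- lid: loose steel lid lying knob up on the counter. Below: plug 47 mm across, 6 mm high, that drops into the jar's mouth; on it a disc 72 mm across, 5 mm thick, whose underside sits on the rim; in the middle a round knob 24 mm across (z 11 to 37 mm). Origin: centre of the plug's underside, z up; when seated it lies 6 mm below the rim.
- scale: fixed low bench scale, grey body 140 (x) by 150 (y) by 28 mm, display on its -x side, with a flat steel plate 110 by 125 mm on top whose surface is 36 mm above the counter. Origin: centre of its underside.
- scale_plate (a point): middle of the scale's plate, on its upper surface.
- clipboard: brown clipboard 120 wide (y), 170 tall (z), 8 mm thick (x -4 to 4), about 200 g. White sheet on its +x face, and at the top of that face a steel clip 64 mm wide, z 130 to 170, up to x = 10, so 14 mm thick there. Starts upright in the rack's slot within a few degrees, sheet away from the robot. Origin: middle of its bottom edge; z runs up to the clip end.
- clip (a point): the place to grip: middle of the thickness (board and clip) and width, 20 mm below the board's top edge; in the clipboard's frame at (3, 0, 150) mm.
- rack: fixed grey file rack: base 70 (x) by 140 (y) by 8 mm with two upright walls 130 mm long (y), 6 mm thick, tops at 60 mm, forming one slot 11 mm wide along y in the middle; its floor is 8 mm above the counter. Origin: centre of its underside.
- stand: fixed dark steel copy stand facing its own +x. Base 110 (x) by 130 (y) by 10 mm high; at its +x edge a lip (x 42 to 48, top at z 24); a round bar 12 mm thick and 90 long along y, centre at x -8, z 100, on legs sloping back to x -40. A board with its lower edge at the lip and its back on the bar leans about 22 degrees, top towards -x. Origin: centre of underside.
- stand_lip (a point): middle of the top of the stand's front lip, at (45, 0, 24) mm in the stand's frame: the sheet side of the board goes to it.
- carton_tall: bystander: white medicine carton with a band, 60 by 85 by 110 mm tall, loose. Origin: centre of its underside.
- bottle: bystander: amber bottle, 60 mm diameter, 130 mm tall, loose. Origin: centre of its underside.
- carton_flat: bystander: flat white medicine carton with a band, 80 by 160 by 50 mm high, loose. Origin: centre of its underside.
Not all that is in view belongs to the job. What is shaped like the lid but black, purple or turquoise is not meant.

How it is judged:
By the outcome, as a careful person would: the job done as asked, in the order asked, and still so for the second after the job is handed in, with the robot touching nothing.
It also fails if it takes over 67 s, if anything falls off the work surface, if the arm or the gripper's body presses on something with over 40 N, if the wrist force passes 120 N, or if a joint passes its speed limit or range.

## Working session

There is one attempt and no reset: what is moved stays moved. The work goes in short steps, each a Python script; the robot and the scene stay as the last script left them, time stands still between calls to the robot, and variables do not carry over. Pictures are saved under pics/ and viewed, on a budget of 10 in all, crops included, one or two more only if the job needs it, and the job is handed in when it is done.

```bash
ls; mkdir -p pics; cat > h.py <<'E'
import numpy as np, cv2
from scipy.spatial.transform import Rotation as R
from plant import env, solver, vision, job
def cam(name):
    p=(np.array(env.read_position()),np.array(env.read_tool_rot()))
    d=vision.read_camera(name)
    if name=="wrist":
        T=np.eye(4);T[:3,:3]=R.from_euler('xyz',p[1],degrees=True).as_matrix();T[:3,3]=p[0]
        W=T@np.array(d["hand_eye"])
    else:
        W=np.eye(4);r=cv2.Rodrigues(np.array(d["rvec"],float))[0];W[:3,:3]=r.T;W[:3,3]=-r.T@np.array(d["tvec"]).ravel()
    d["W"]=W
    return d
def save(d,fn): 
    cv2.imwrite(fn+".png",d["pixels"][:,:,::-1])
    np.savez(fn+".npz",W=d["W"],K=[d[k] for k in("fx","fy","cx","cy","k1")],pix=d["pixels"])
def load(fn): return np.load(fn+".npz")
def ray(z,u,v):
    fx,fy,cx,cy,k1=z["K"];a=np.array([(u-cx)/fx,(v-cy)/fy]);b=a.copy()
    for _ in range(30): b=a/(1+k1*(b@b))
    W=z["W"];return W[:3,3],W[:3,:3]@np.array([b[0],b[1],1])
def at_z(z,u,v,h):
    o,d=ray(z,u,v);return o+d*(h-o[2])/d[2]
def proj(z,P):
    W=z["W"];c=W[:3,:3].T@(np.array(P)-W[:3,3]);fx,fy,cx,cy,k1=z["K"];a=c[:2]/c[2];a=a*(1+k1*(a@a));return np.array([fx*a[0]+cx,fy*a[1]+cy])
E
python3 - <<'E'
from h import *
for n in("scene","top"):
    d=cam(n);save(d,"pics/"+n+"0");print(n,d["W"].round(3).tolist(),[d[k] for k in("fx","k1")])
print(env.read_t(),env.read_tool_rot())
E
```

```text
pics
scene [[0.849, 0.434, -0.301, 0.839], [0.528, -0.712, 0.463, -0.474], [-0.014, -0.552, -0.834, 0.952], [0.0, 0.0, 0.0, 1.0]] [374.7100335571533, -0.0476598457714948]
top [[0.106, -0.97, 0.218, 0.308], [-0.994, -0.104, 0.023, -0.01], [-0.0, -0.219, -0.976, 1.242], [0.0, 0.0, 0.0, 1.0]] [471.69738883414965, 0.010064162628319946]
0.1 [ 1.79905674e+02 -5.19932355e-03 -2.33646508e+01]
```

View pics/top0.png

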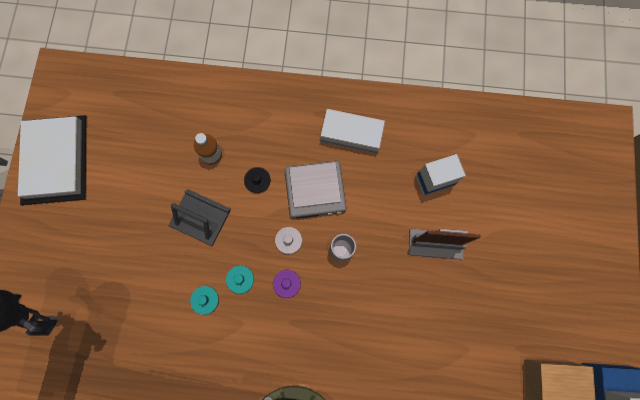

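View pics/scene0.png

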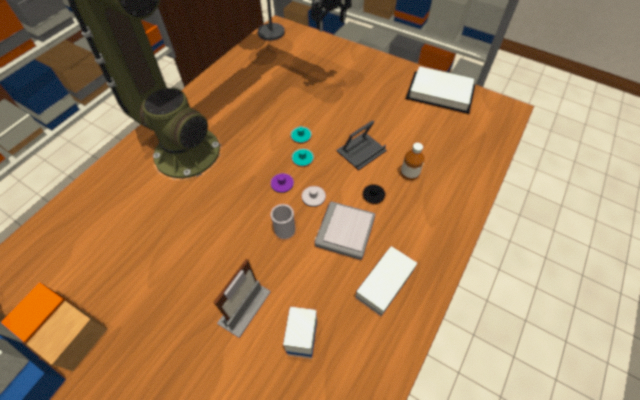

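The top picture shows +x up and +y left: the steel lid at (288,240), jar at (343,246), scale (316,188), stand (200,217), and the rack with the clipboard (440,240). I'll enlarge it.

```bash
python3 - <<'E'
from h import *
z=load("pics/top0");c=z["pix"][150:280,160:360][:,:,::-1];a=cv2.resize(c,None,fx=4,fy=4,interpolation=cv2.INTER_CUBIC)
cv2.imwrite("pics/c1.png",a)
z2=load("pics/scene0")
a=cv2.resize(z["pix"][140:270,390:490][:,:,::-1],None,fx=4,fy=4,interpolation=cv2.INTER_CUBIC)
b=cv2.resize(z2["pix"][250:350,200:290][:,:,::-1],None,fx=4.4,fy=4.4,interpolation=cv2.INTER_CUBIC)
H=max(a.shape[0],b.shape[0]);o=np.zeros((H,a.shape[1]+b.shape[1],3),np.uint8);o[:a.shape[0],:a.shape[1]]=a;o[:b.shape[0],a.shape[1]:]=b;print(o.shape)
cv2.imwrite("pics/c2.png",o)
E
```

```text
(520, 796, 3)
```

View pics/c1.png

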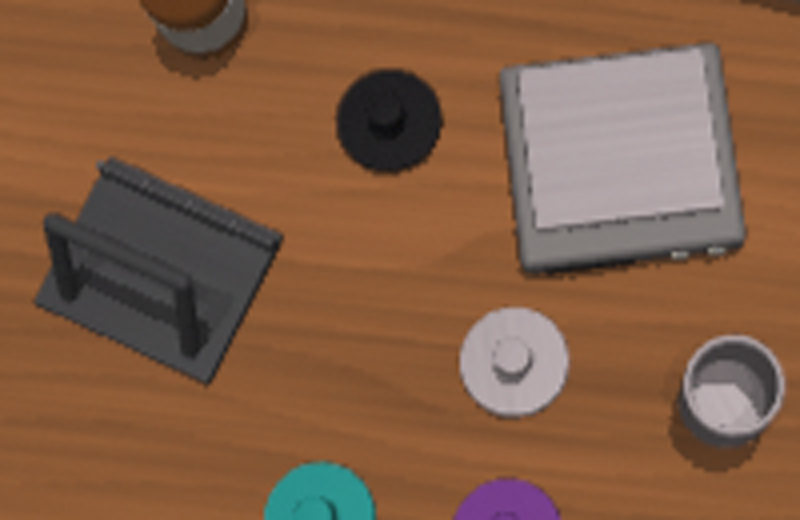

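View pics/c2.png

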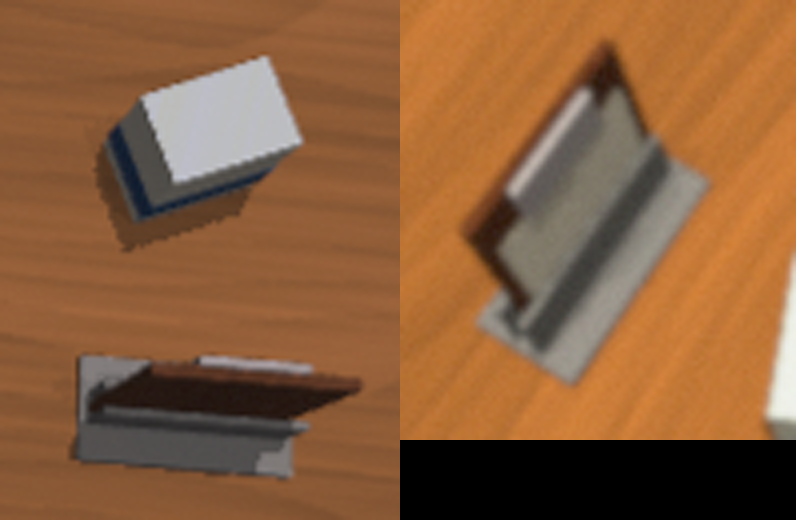

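Crop 1: stand lip top (105,162)–(281,238), base back corners (36,300),(208,382), plate corners (516,68),(700,48),(722,208),(538,228), lid (514,361), jar rim (733,387). Crop 2: board top edge (150,368)–(360,383), and rack base corners (78,357),(78,452),(292,477).

```bash
python3 - <<'E'
from h import *
z=load("pics/top0")
def P(c,u,v,h):
    o=(160,150) if c==1 else (390,140)
    return at_z(z,o[0]+(u+.5)/4-.5,o[1]+(v+.5)/4-.5,h)[:2]
def deg(v): return np.degrees(np.arctan2(v[1],v[0]))
n=np.linalg.norm
q=np.array([P(1,*a,.036) for a in[(516,68),(700,48),(722,208),(538,228)]])
print("plate",q.mean(0),n(q[0]-q[1]),n(q[1]-q[2]),deg(q[0]-q[1])-90,deg(q[1]-q[2]))
print("lid",P(1,514,361,.011),"knob",P(1,512,352,.037))
print("jar rim",P(1,733,387,.09),"diam",n(P(1,683,387,.09)-P(1,783,387,.09)))
l=np.array([P(1,103,160,.024),P(1,283,238,.024)]);print("lip(front edge top)",l,n(l[0]-l[1]),deg(l[0]-l[1])-90)
b=np.array([P(1,36,300,.010),P(1,208,382,.01)]);print("back",b,n(b[0]-b[1]),deg(b[0]-b[1])-90,"depth",n(l.mean(0)-b.mean(0)))
y=deg(b[0]-b[1])-90; 
for y in [deg(b[0]-b[1])-90,deg(l[0]-l[1])-90]:
    x=np.array([np.cos(np.radians(y)),np.sin(np.radians(y))]);print(" centre from back",b.mean(0)+.055*x,"from lip",l.mean(0)-.048*x)
bar=np.array([P(1,50,218,.106),P(1,190,283,.106)]);print("bar",bar,n(bar[0]-bar[1]),deg(bar[0]-bar[1])-90)
t=np.array([P(2,150,369,.176),P(2,360,383,.176)]);print("board top",t,n(t[0]-t[1]),deg(t[0]-t[1])-90,t.mean(0))
r=np.array([P(2,78,357,.008),P(2,78,452,.008),P(2,292,477,.008)]);print("rack",r,n(r[0]-r[1]),n(r[1]-r[2]),deg(r[0]-r[1]),deg(r[1]-r[2])-90,(r[0]+r[2])/2)
E
```

```text
plate [0.62029775 0.01369851] 0.12337860737938691 0.11007406564081446 12.553676996623949 12.9708301232798
lid [0.46870853 0.06685592] knob [0.47094966 0.06719124]
jar rim [ 0.45670869 -0.07321095] diam 0.06119423977593392
lip(front edge top) [[0.57147588 0.35313734]
 [0.53178463 0.22675986]] 0.13246381568759955 -17.435885322978066
back [[0.4756803  0.38564258]
 [0.43389926 0.26448477]] 0.1281595496970871 -19.026655313270993 depth 0.10301042116272217
 centre from back [0.50678496 0.30713324] from lip [0.50625264 0.30559699]
 centre from back [0.50726268 0.30858357] from lip [0.50583572 0.30433125]
bar [[0.51394803 0.35504622]
 [0.4829108  0.26324747]] 0.09690366467450114 -18.680432605981835
board top [[ 0.49901723 -0.25637496]
 [ 0.50368119 -0.37532814]] 0.11904458439695073 2.2453230164667843 [ 0.50134921 -0.31585155]
rack [[ 0.5321159  -0.24755784]
 [ 0.46942388 -0.25134357]
 [ 0.46801878 -0.3907086 ]] 0.06280621121888265 0.1393721184465973 3.455671082775321 -0.5776477119708403 [ 0.50006734 -0.31913322]
```

All measured sizes match the given ones, so I'll take close wrist looks at the stand, lid/jar and clipboard.

```bash
python3 - <<'E'
from h import *
V=[("ws",[.47,.29,.30],[.506,.306,.03],-18.5),("wj",[.43,0,.30],[.463,0,.05],0),("wc",[.46,-.316,.36],[.50,-.316,.178],1)]
for n,p,c,y in V:
    best=None
    for yy in (y,y+180,y+90,y-90):
        q=solver.ik(p,[180,0,yy])
        if q is not None:
            k=np.abs(np.array(q)-env.read_qpos()).max()
            if yy in(y,y+180) and (best is None or k<best[0]): best=(k,yy,q)
    print(n,best and best[:2]);env.move_j(best[2]);env.pause(.2)
    d=cam("wrist");save(d,"pics/"+n);z=load("pics/"+n)
    print(env.read_position(),env.read_t(),"proj",proj(z,c),"camera",d["W"][:3,3].round(3),d["W"][:3,2].round(2))
E
python3 - <<'E'
import cv2,numpy as np
a=[cv2.imread(f"pics/{n}.png") for n in("ws","wj","wc")]
o=np.vstack([np.hstack([cv2.resize(a[0],(400,250)),cv2.resize(a[2],(400,250))]),np.hstack([cv2.resize(a[1],(560,350)),np.zeros((350,240,3),np.uint8)])])
cv2.imwrite("pics/m1.png",o)
E
```

```text
ws (np.float64(38.10217827429399), -18.5)
[0.46961293 0.29070858 0.29966883] 1.6833 proj [302.10476874 140.11707063] camera [0.542 0.267 0.442] [-0.28  0.09 -0.96]
wj (np.float64(43.83534323855025), 0)
[0.43022111 0.00066382 0.29972466] 3.0583 proj [322.66202416 139.37809363] camera [0.507 0.001 0.442] [-0.29 -0.   -0.96]
wc (np.float64(42.08143582856217), 1)
[ 0.46030605 -0.31507511  0.36021635] 4.5333 proj [323.77175457 140.21982002] camera [ 0.536 -0.314  0.503] [-0.29 -0.01 -0.96]
```

View pics/m1.png

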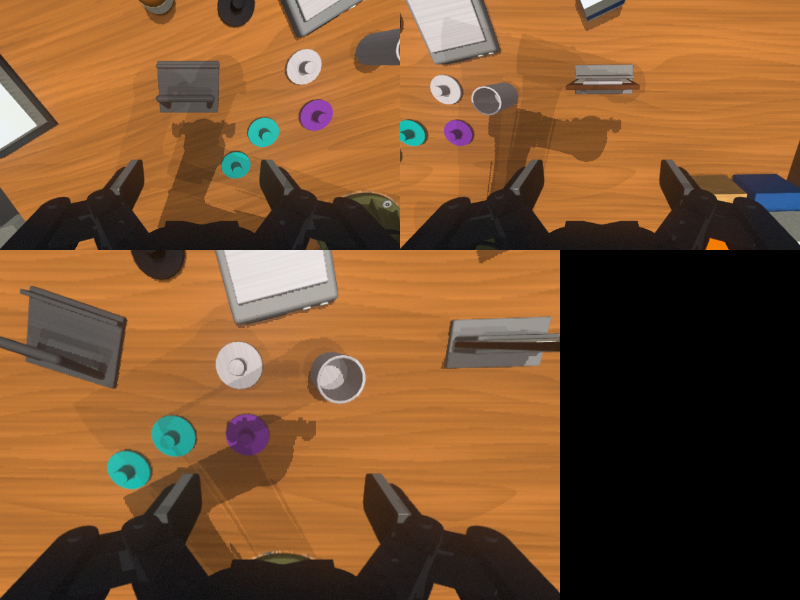

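Wrist views show the fingers at the bottom, with the stand, the lid and jar, and the clipboard each near row 140. I'll enlarge those.

```bash
python3 - <<'E'
import cv2,numpy as np
o=np.zeros((600,800,3),np.uint8)
def put(n,x,y,w,h,X,Y,f=4):
    a=cv2.imread(f"pics/{n}.png")[y:y+h,x:x+w];a=cv2.resize(a,None,fx=f,fy=f,interpolation=cv2.INTER_CUBIC);o[Y:Y+h*f,X:X+w*f]=a
put("wj",240,95,200,75,0,0)
put("ws",245,92,100,75,0,300)
put("wc",270,95,100,75,400,300)
cv2.imwrite("pics/m2.png",o)
E
```

```text
(no output)
```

View pics/m2.png

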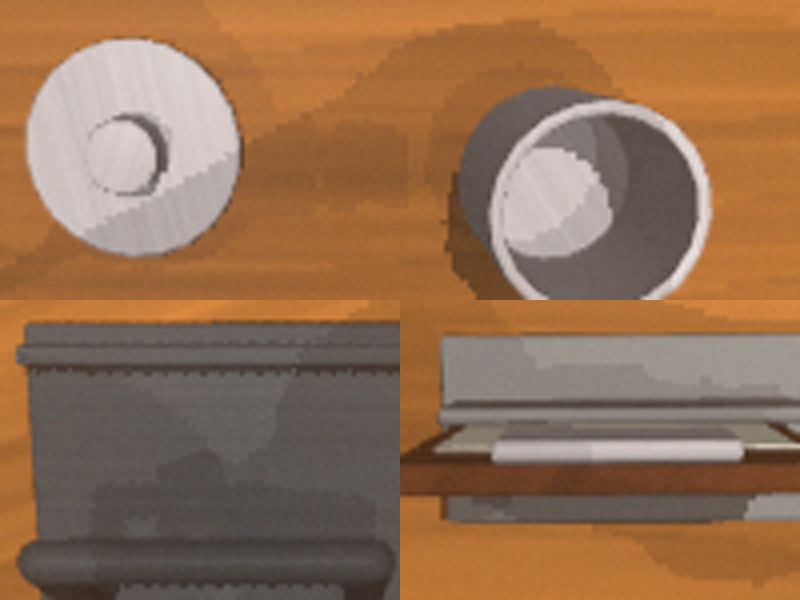

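Readings (crop pixels):
- Lid: disc centre (134,147), knob top (122,155).
- Jar: rim centre (600,207).
- Stand: lip-top left end (17,354), bar ends (20,560) and (392,560).
- Clip: cols 494–743, rows 440–494 across clip and board.

```bash
python3 - <<'E'
from h import *
zz={n:load("pics/"+n) for n in("wj","ws","wc")}
O={"wj":(240,95,0,0),"ws":(245,92,0,300),"wc":(270,95,400,300)}
def P(n,u,v,h):
    a,b,X,Y=O[n];return at_z(zz[n],a+(u-X+.5)/4-.5,b+(v-Y+.5)/4-.5,h)[:2]
N=np.linalg.norm
print("lid",P("wj",134,147,.011),N(P("wj",27,147,.011)-P("wj",241,147,.011)),"knob",P("wj",122,155,.037))
print("jar",P("wj",600.5,207,.09),N(P("wj",490,207,.09)-P("wj",711,207,.09)))
b=[P("ws",20,560,.1),P("ws",392,560,.1)];print("bar",b,N(b[0]-b[1]),np.degrees(np.arctan2(*(b[0]-b[1])[::-1]))-90)
l=[P("ws",17,354,.024),P("ws",400,356,.024)];print("lip",l,np.degrees(np.arctan2(*(l[0]-l[1])[::-1]))-90)
S=np.array([.5065,.306]);
for y in(-18.2,-19):
    r=R.from_euler('z',y,degrees=True).as_matrix()[:2,:2]
    print(y,"centre from bar",(b[0]+b[1])/2-r@[-.008,0],"from lip",l[0]-r@[.045,.065])
c=[P("wc",494,467,.178),P("wc",743,467,.178)];print("clip",c,(c[0]+c[1])/2,N(c[0]-c[1]))
c=[P("wc",430,494,.178),P("wc",780,494,.178)];print("yaw",np.degrees(np.arctan2(*(c[0]-c[1])[::-1]))-90)
E
```

```text
lid [0.46908312 0.06594885] 0.07121172434887114 knob [0.46887411 0.06587855]
jar [ 0.45987732 -0.07397811] 0.06089779037278126
bar [array([0.5133444 , 0.35911432]), array([0.48160269, 0.26364685])] 0.10060602973197977 -18.391304894027513
lip [array([0.56768587, 0.35567815]), array([0.52907957, 0.24129184])] -18.649953425393775
-18.2 centre from bar [0.50507332 0.30888191] from lip [0.50463536 0.30798504]
-19 centre from bar [0.50503769 0.30877604] from lip [0.5039756  0.30887001]
clip [array([ 0.50321802, -0.28501985]), array([ 0.5044469 , -0.34778644])] [ 0.50383246 -0.31640314] 0.06277861936603957
yaw 1.124127653593888
```

```bash
cat >> h.py <<'E'
def go(p,o):
    "joint move, choosing the half-turn of the gripper nearest to the present joints"
    c=[q for k in(0,180,-180) if (q:=solver.ik(p,[o[0],o[1],o[2]+k])) is not None]
    env.move_j(min(c,key=lambda q:np.abs(np.array(q)-env.read_qpos()).max()))
def st(s=""): print(s,"t%.2f"%env.read_t(),np.round(env.read_position(),4),"F",np.round(env.read_contact_force(),1),"w%.4f"%env.read_grip_width())
def down(p,z,n,F=6,step=.001):
    "step down along direction n (unit) until force change or distance z"
    f0=np.array(env.read_contact_force());p=np.array(p,float);s=0
    while s<z:
        s+=step;env.line_to(p+s*np.array(n),vel=.03)
        if np.linalg.norm(np.array(env.read_contact_force())-f0)>F: break
    return s
E
python3 - <<'E'
from h import *
D=[180,0,0]
go([.459,-.0737,.16],D);st()
env.line_to([.459,-.0737,.046],vel=.15);st("at jar")
env.set_gripper(.05,40);st("grip")
env.line_to([.459,-.0737,.15],vel=.2);st("lift")
env.line_to([.6205,.0137,.15],vel=.25)
env.line_to([.6205,.0137,.086],vel=.12);st("low")
s=down([.6205,.0137,.086],.007,[0,0,-1],4);st(s)
env.set_gripper(.085);st("open")
env.line_to([.6205,.0137,.19],vel=.2)
env.line_to([.56,.0137,.30],vel=.25);env.pause(.2)
d=cam("wrist");save(d,"pics/wj2");st()
c=proj(load("pics/wj2"),[.6205,.0137,.126]);print(c)
x,y=int(c[0])-60,int(c[1])-50
cv2.imwrite("pics/m3.png",cv2.resize(d["pixels"][y:y+100,x:x+120,::-1],None,fx=6,fy=6,interpolation=cv2.INTER_CUBIC));print(x,y)
E
```

```text
t5.73 [ 0.4596 -0.0742  0.1612] F [-0.3  0.8  1. ] w0.0854
at jar t6.64 [ 0.4597 -0.0739  0.0472] F [-0.1 -0.8  1. ] w0.0853
grip t6.98 [ 0.4599 -0.0736  0.0474] F [0.1 1.4 5.7] w0.0621
lift t7.65 [ 0.4581 -0.0734  0.1479] F [-0.8  0.1 -3.2] w0.0619
low t9.22 [0.6207 0.0135 0.0868] F [-0.2 -0.4 -2.4] w0.0622
0.004 t10.22 [0.6208 0.0137 0.0835] F [-3.2  1.   4.5] w0.0623
open t10.57 [0.6205 0.0136 0.0818] F [ 0.2 -0.1 -0.7] w0.0847
 t12.17 [0.5599 0.0136 0.2985] F [ 0.5 -0.8  0.3] w0.0847
[321.81392642 118.64300943]
261 68
```

View pics/m3.png

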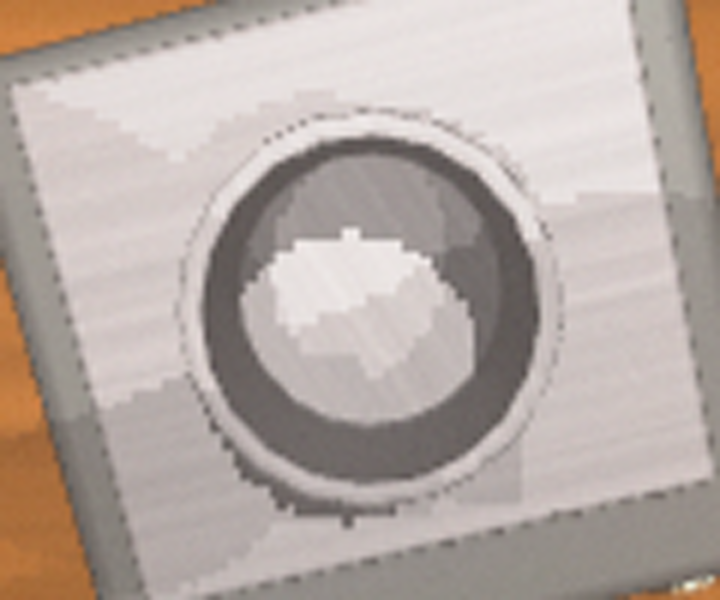

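The jar stands upright on the plate: rim centre about (371.5,308). Plate corners TL (10,82), BR (712,478) and BL (148,600).

```bash
python3 - <<'E'
from h import *
z=load("pics/wj2")
P=lambda u,v,h: at_z(z,261+(u+.5)/6-.5,68+(v+.5)/6-.5,h)
print("rim",P(371.5,308,.126),np.linalg.norm(P(180,308,.126)-P(562,308,.126)))
a,b,c=P(10,82,.036),P(712,478,.036),P(148,600,.036);print("plate mid",(a+b)/2,np.linalg.norm(b-c),np.linalg.norm(a-c))
# lid
D=[180,0,0]; L=[.469,.066]
env.line_to([.50,.04,.25],vel=.3)
env.line_to([*L,.10],vel=.25)
env.line_to([*L,.018],vel=.12);st()
s=down([*L,.018],.004,[0,0,-1],4);st(s)
env.set_gripper(.015,40);st("grip")
env.line_to([*L,.06],vel=.15)
env.line_to([*L,.22],vel=.25);st("lift");env.pause(.2)
d=cam("scene");save(d,"pics/lidscene");d=cam("wrist");save(d,"pics/lidw")
zz=load("pics/lidscene");c=proj(zz,[*L,.21]);x,y=int(c[0])-50,int(c[1])-45
A=cv2.resize(zz["pix"][y:y+90,x:x+100],None,fx=5,fy=5,interpolation=cv2.INTER_CUBIC)
cv2.imwrite("pics/m4.png",A[:,:,::-1]);print(x,y,proj(load("pics/lidw"),[*L,.21]))
E
```

```text
rim [0.62024546 0.01304077 0.126     ] 0.06117592949102443
plate mid [0.61990937 0.01286328 0.036     ] 0.12299142972029024 0.10717259494312695
 t14.20 [0.4697 0.0662 0.019 ] F [0.4 0.1 0.2] w0.0845
0.004 t15.20 [0.4689 0.066  0.0139] F [ 0.4  0.1 -0.9] w0.0846
grip t15.79 [0.4692 0.0661 0.0142] F [0.8 0.5 1. ] w0.0228
lift t17.04 [0.4682 0.066  0.2175] F [-0.1  0.6 -1.3] w0.0229
261 107 [321.30529739 253.07366914]
```

View pics/m4.png

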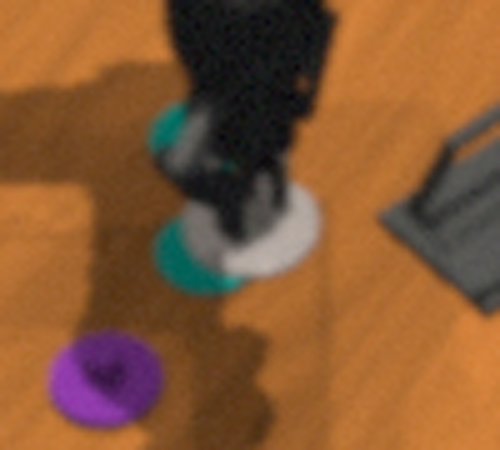

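The steel lid is held level by its knob. Next I'll seat it, starting 8 mm above the rim.

```bash
python3 - <<'E'
from h import *
T=[.6204,.0134]
env.line_to([*T,.20],vel=.25)
env.line_to([*T,.144],vel=.12);st()
s=down([*T,.144],.013,[0,0,-1],5);st(s)
env.set_gripper(.05);st("open");env.pause(.2)
env.line_to([*T,.20],vel=.15)
env.line_to([.56,.0134,.30],vel=.25);env.pause(.2)
d=cam("wrist");save(d,"pics/wl");d2=cam("scene");save(d2,"pics/sl");st()
out=[]
for n in("wl","sl"):
    z=load("pics/"+n);c=proj(z,[.6204,.0134,.12]);x,y=int(c[0])-40,int(c[1])-50;print(n,x,y)
    out.append(cv2.resize(z["pix"][y:y+100,x:x+80],None,fx=5,fy=5,interpolation=cv2.INTER_CUBIC))
cv2.imwrite("pics/m5.png",np.hstack(out)[:,:,::-1])
E
```

```text
t18.76 [0.6206 0.0135 0.1452] F [ 0.4  0.1 -0.3] w0.0222
0.011000000000000003 t21.51 [0.6207 0.0134 0.1343] F [-1.9 -0.   6.1] w0.0228
open t21.89 [0.6203 0.0134 0.1326] F [ 1.   0.1 -0.3] w0.0499
 t23.61 [0.56   0.0133 0.2988] F [-0.4 -0.5  0. ] w0.0499
wl 281 68
sl 310 160
```

View pics/m5.png

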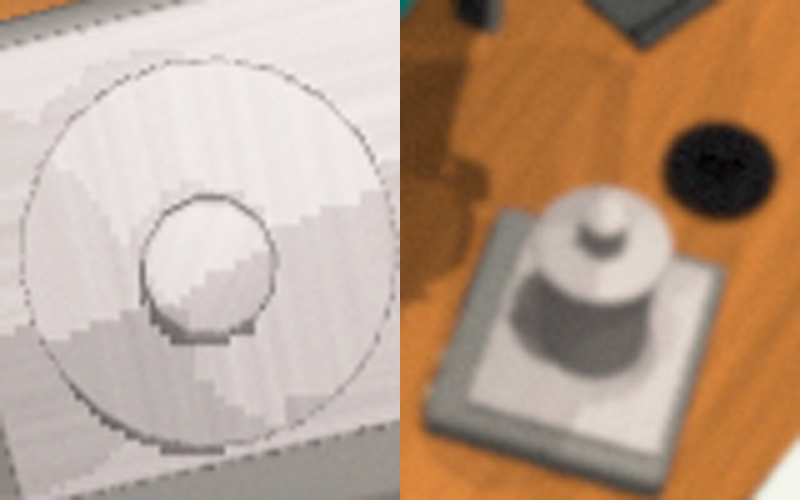

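Contact came at TCP z 0.1343, matching the 0.1342 expected when seated. The pictures show the lid level and centred. Next is the clipboard.

```bash
python3 - <<'E'
from h import *
p=[.504,-.3163]
go([*p,.26],[180,0,91.1]);env.set_gripper(.07);st()
env.line_to([*p,.139],vel=.15);st("at")
env.set_gripper(.005,70);st("grip")
g=np.array(env.read_position());np.save("grip.npy",g)
env.line_to([*p,.31],vel=.2);st("lift")
S=R.from_euler('z',-18.5,degrees=True).as_matrix();Rb=S@R.from_euler('y',-19.5,degrees=True).as_matrix()
zt=g[2]-.008
O=np.array([.505,.308,0])+S@[.0365,0,.0113]
T=O+Rb@[.003,0,zt]
Rt0=Rb@np.array([[0,1,0],[1,0,0],[0,0,-1]]).T
for s in(1,-1):
    Rt=Rt0@np.diag([s,s,1]);e=R.from_matrix(Rt).as_euler('xyz',degrees=True)
    for dist in(0,.05,.17):
        q=solver.ik(T+Rb[:,2]*dist,e);print(s,dist,e.round(1),None if q is None else np.round(q,0))
    print(np.round(env.read_qpos(),0),env.read_tool_rot())
np.savez("place.npz",T=T,Rb=Rb,e=R.from_matrix(Rt0).as_euler('xyz',degrees=True))
E
```

```text
t25.22 [ 0.5044 -0.3157  0.2601] F [-0.3 -0.  -0.6] w0.0701
at t26.18 [ 0.5045 -0.3167  0.1404] F [-0.3 -0.7  0.2] w0.0698
grip t26.73 [ 0.504  -0.3165  0.1395] F [-0.3 -0.4  2.3] w0.0132
lift t27.73 [ 0.5038 -0.3159  0.3081] F [-0.5  0.8 -2.6] w0.0137
1 0 [160.5   0.   71.5] [ 62.  -9. -25.  20. -72.  93.]
1 0.05 [160.5   0.   71.5] [ 64. -11. -21.  20. -78.  93.]
1 0.17 [160.5   0.   71.5] [ 69. -13. -11.  19. -91.  93.]
[ -13.    3.   14.   -0. -101.   14.] [ 1.79865254e+02  9.03256334e-02 -8.88851046e+01]
-1 0 [-160.5    0.  -108.5] [ 62.  -9. -25.  20. -72. -87.]
-1 0.05 [-160.5    0.  -108.5] [ 64. -11. -21.  20. -78. -87.]
-1 0.17 [-160.5    0.  -108.5] [ 69. -13. -11.  19. -91. -87.]
[ -13.    3.   14.   -0. -101.   14.] [ 1.79865254e+02  9.03256334e-02 -8.88851046e+01]
```

```bash
python3 - <<'E'
from h import *
d=np.load("place.npz");T,Rb=d["T"],d["Rb"];e=[-160.5,0,-108.5];up=Rb[:,2]
env.line_to([.46,.12,.33],vel=.3);st()
env.move_pose(T+up*.14,e);st()
env.line_to(T+up*.05,vel=.15);st("pre");env.pause(.15)
for n in("wrist","top"): save(cam(n),"pics/p_"+n)
z=load("pics/p_wrist");w=z["pix"]
zt=load("pics/p_top");c=proj(zt,T);x,y=int(c[0])-50,int(c[1])-55
a=cv2.resize(zt["pix"][y:y+110,x:x+100],(400,440),interpolation=cv2.INTER_CUBIC)
o=np.zeros((440,800,3),np.uint8);o[:,:400]=a;o[:250,400:]=cv2.resize(w,(400,250))
cv2.imwrite("pics/m6.png",o[:,:,::-1]);print(x,y,env.read_tool_rot())
E
```

```text
t29.35 [0.46   0.1192 0.3301] F [ 0.8 -0.3 -2.1] w0.0132
 t30.22 [0.4565 0.3238 0.2683] F [-0.4 -0.3 -2.5] w0.0134
pre t30.97 [0.4854 0.3147 0.1848] F [-0.5  0.4 -1.3] w0.0131
136 153 [-1.60482411e+02  8.79882790e-02 -1.08476442e+02]
```

View pics/m6.png

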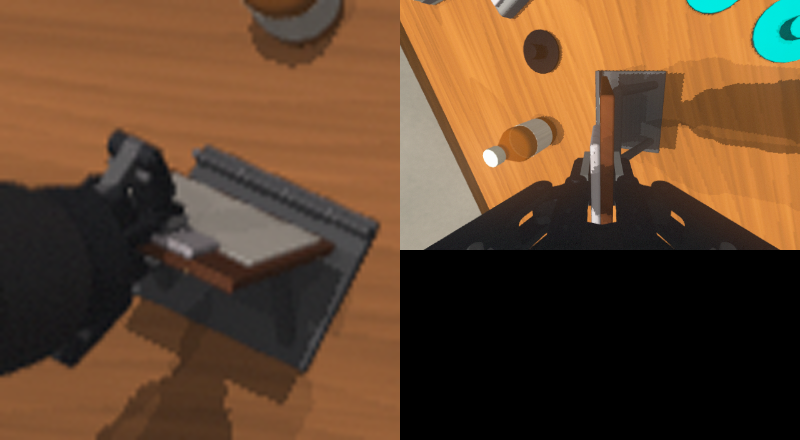

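The board is over the stand, squared to it, with the sheet facing the lip. I'll lower it along its own plane to contact.

```bash
python3 - <<'E'
from h import *
d=np.load("place.npz");T,Rb=d["T"],d["Rb"];up=Rb[:,2]
env.line_to(T+up*.018,vel=.08);st("18mm")
s=down(T+up*.018,.026,-up,4);st("contact at %.3f past, exp .018"%s);print((env.read_position()-T)@Rb*1000)
for n in("scene","top"): save(cam(n),"pics/q_"+n)
o=[]
for n in("q_scene","q_top"):
    z=load("pics/"+n);c=proj(z,[.505,.308,.07]);x,y=int(c[0])-50,int(c[1])-50
    o.append(cv2.resize(z["pix"][y:y+100,x:x+100],(400,400),interpolation=cv2.INTER_CUBIC));print(x,y)
cv2.imwrite("pics/m7.png",np.hstack(o)[:,:,::-1])
E
```

```text
18mm t31.77 [0.4951 0.311  0.1528] F [-0.1 -0.  -1.8] w0.0135
contact at 0.019 past, exp .018 t36.52 [0.5012 0.3096 0.1363] F [-3.3 -0.6  3.7] w0.0131
[ 0.4648735   0.3051013  -0.10045536]
312 87
144 162
```

View pics/m7.png

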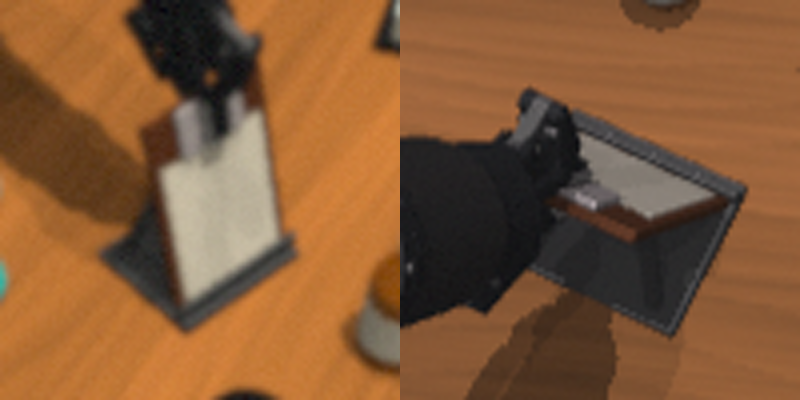

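The board touched down at the predicted depth (0.1 mm off), behind the lip and squared. Releasing now.

```bash
python3 - <<'E'
from h import *
d=np.load("place.npz");Rb=d["Rb"];up=Rb[:,2];p=np.array(env.read_position())
env.set_gripper(.04);env.pause(.3);st("open")
env.line_to(p+up*.13,vel=.15);st()
env.line_to([.33,.15,.36],vel=.25);env.pause(.3);st()
save(cam("wrist"),"pics/f_wrist")
for n in("scene","top"): save(cam(n),"pics/f_"+n)
o=[]
for n in("f_scene","f_top"):
    z=load("pics/"+n);c=proj(z,[.505,.308,.07]);x,y=int(c[0])-50,int(c[1])-50
    o.append(cv2.resize(z["pix"][y:y+100,x:x+100],(400,400),interpolation=cv2.INTER_CUBIC));print(x,y)
b=np.hstack([cv2.resize(load("pics/f_top")["pix"][90:270,180:500],(355,200)),cv2.resize(load("pics/f_scene")["pix"][80:360,200:520],(228,200)),np.zeros((200,217,3),np.uint8)])
cv2.imwrite("pics/m8.png",np.vstack([np.hstack(o),b])[:,:,::-1])
E
```

```text
open t37.29 [0.501  0.3093 0.1353] F [-0.1  0.8 -0.2] w0.0403
 t38.32 [0.4599 0.3231 0.2576] F [ 0.4  0.  -0.7] w0.0401
 t39.73 [0.3302 0.1502 0.3595] F [-0.5  0.1  0.3] w0.0400
312 87
144 162
```

View pics/m8.png

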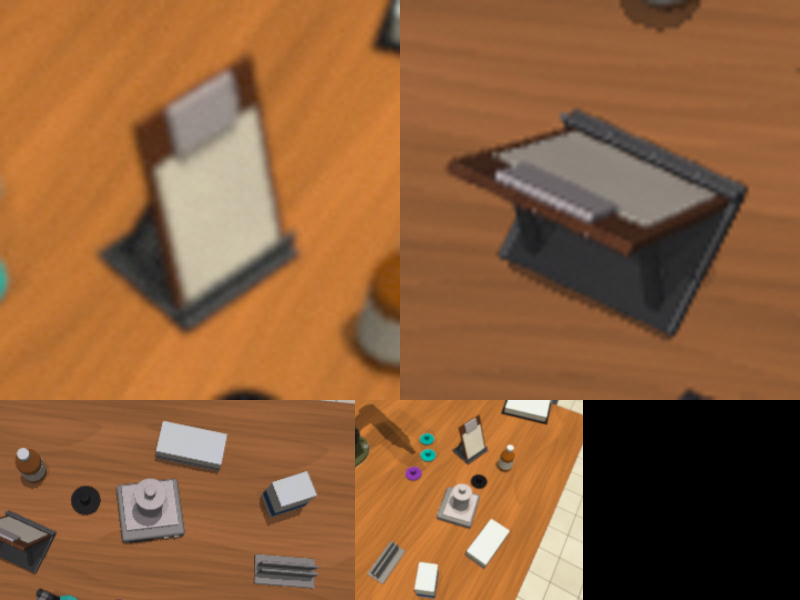

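The board leans on the stand clip end up, sheet facing out. One last numeric check of its squareness and of the bystanders before I hand in.

```bash
python3 - <<'E'
from h import *
z=load("pics/f_top")
P=lambda u,v,h: at_z(z,144+(u+.5)/4-.5,162+(v+.5)/4-.5,h)
a,b=P(50,165,.170),P(231,248,.170);S=R.from_euler('z',-18.5,degrees=True).as_matrix()
print("top-edge mid in stand frame",((a+b)/2-[.505,.308,0])@S,np.linalg.norm(a-b),"yaw",np.degrees(np.arctan2(*(a-b)[:2]))*-1)
t0=load("pics/top0")["pix"].astype(int);t1=z["pix"].astype(int)
for n,(x,y,w,h) in dict(bottle=(190,128,34,34),flat=(318,107,70,45),tall=(415,153,52,40)).items():
    print(n,np.abs(t0-t1)[y:y+h,x:x+w].mean(),np.abs(t0-t1)[y:y+h,x:x+w].max())
env.pause(.5);job.hand_in();print(env.read_t())
E
```

```text
top-edge mid in stand frame [-0.02361396  0.00038502  0.17      ] 0.11805989389761215 yaw -18.364683597196542
bottle 3.5602652825836216 9
flat 5.60941798941799 10
tall 4.882371794871795 10
the job is handed in; nothing more can be done
the job is handed in; nothing more can be done
```

The job is done and handed in at about 40 s on the robot's clock; the limit is 67 s.

- **Jar:** it stands upright in the middle of the scale's plate. The wrist camera put the rim centre within 1 mm of the plate's middle.
- **Lid:** the steel lid went on after the jar. It met the rim at tool height 0.1343 m, against 0.1342 m expected when fully seated, and the pictures show it level and centred.
- **Clipboard:** it leans on the copy stand, clip end up, sheet facing away from the robot. The lower edge touched the base within about 0.1 mm of the predicted depth, just behind the lip. In the last picture it was about 0.4 mm off centre and square to the stand within about 0.2°. I did not measure the gap to the lip; I aimed for about 2 mm.
- **Cartons and bottle:** comparing the first and last top pictures around them showed only slight brightness changes, so none of them moved.

Every wrist force reading I printed was below 10 N. No check failed. The one oddity was the grip on the lid's knob reading 22.8 mm instead of the stated 24 mm; the lid still seated correctly.

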